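Thread the guide rod through both bushings of the jig frame and hold it

ROBOT

A 6-joint arm with a two-finger parallel gripper is mounted at the origin on the work surface. World frame = base frame: x ahead of the robot, y to its left, z up, the work surface at z = 0. Lengths are in mm, angles in rad, forces in N, time in s.
With the tool pointing down it reaches from about 425 to 950 mm from the base axis. Payload 3.5 kg.
Tool frame: the origin (TCP) lies midway between the tips of the shut fingers; the grasp point (between the pads) lies 19 mm behind it (r.pinch_z is the distance from the TCP to the grasp point, in mm); z points along the fingers, y is the line along which they close (so a half turn about z gives the same grasp; the last joint's range is limited). The gripper opens to 85 mm and grips with 20 to 120 N. Pads are 22 mm wide; open, the fingers measure 114 mm over their backs; the gripper's body (76 mm by 85 mm) begins 54 mm behind the grasp point. The pads swing forward as they close: fully open they stand 13 mm farther back than shut.
Start: joints at [-1.405, 0.286, 1.577, -0, 1.279, -0.15], TCP at [209.663, -641.598, 231.325] pointing down, gripper open.
Joint ranges: [-2.77, 2.77], [-0.9, 2.22], [0.21, 2.48], [-1.53, 4.67], [0.24, 2.81], [-2.84, 2.84]. Speed limits (rad/s): [2.79, 2.79, 3.14, 3.14, 3.14, 3.14].

INTERFACE

Orientations are given as a 3x3 rotation matrix whose columns are the frame's x, y, z axes.
In Python, from cell import r gives the robot as it stands. The module is installed in compiled form; this text tells all that it offers.
- The arm moves only by the tool carry_out, never from a script. Its argument "deltas" is a list of rows, each a list of 4 numbers: the shift along the world's x, y, z in m, then the turn about the world's z in rad. In form: [[x, y, z, roll], ...]. A call has exactly 10 rows; each row is the pose to reach, as a shift and turn from the pose commanded when the call began; what a row does not reach only later rows make up. A row lasts 1/10 s, in which the tool goes at most 50 mm and 8.59 degrees, less where a joint would pass 70% of its speed; a pose out of reach is approached as far as the arm can. A call with a gripper value outside its range is refused whole. "gripper" is the closure, from 0 (fully open) to 1 (shut), set as the call begins (left out, the last holds). The fingers move at their own pace and stop on an object; "grip_force" is the grip in N (left out, the last holds). Time passes only in rows, so rows that repeat a pose let the fingers close, or fill a call up. It gives the time, the measured TCP pose, the force, the opening and the grip force at its end, in the units of the state.
- r.get_state(): the state, without advancing time (a new reading comes with each control period).
- r.get_image(name): name is "scene" or "top" or "wrist"; returns a dict with "img" (420x560x3 uint8, blue, green, red), "z_map" (420x560 float32, mm along the optical axis (not along the pixel's ray), 0 where there is no reading), "mtx" (3x3 intrinsics, pixels), "rvec" (rotation vector, rad) and "tvec" (3), from world to camera coordinates, as OpenCV has them. Camera axes: x right, y down, z forward; pixel columns grow to the right and rows downward; lengths in mm; the calibration is good to about 2 mm. A picture is of the moment at which its call begins.
- r.job_done(): hands the job in; it is judged then, once.
The state is a dict: "time_s": time; "q": joint angles; "dq": joint speeds; "tau": joint torques, N m; "ee_pos": TCP position; "eef_rot": TCP orientation; "ft_force": force on the tool from outside, world axes, zero at the start; "moment": the same for the moment, N m; "gripper_width": opening from 0.0 (shut) to 1.0 (fully open); "grasp_force": force on a finger pad.
Only numpy, scipy, OpenCV 4.12 (cv2) and the standard library are available. Lean on these libraries where they do the work, as an engineer would, in place of code of your own. Each camera call takes 0.05 s, during which the arm holds its last target. There are 200 camera calls.

TASK

Take the longest rod out of the rack by its head and thread it down through the upper and then the lower ceramic bushing of the C-shaped aluminium frame, gently: the ceramic is brittle, so never press the rod on the frame with more than about 20 N. Finish still holding the rod upright by its head, with its tip showing about 15 to 20 mm below the lower bushing and its head the same distance clear above the upper one, so that a colleague can fit the clamp; do not let go of it. Leave the other rods and everything else on the bench where they are.

Things in the scene. Friction and masses are not known exactly. Their poses are not given: they have to be found in the camera images.
- rod_head (a point): centre of the head of the guide rod, the longest of three rods upright in the rack (any hole). Plain round aluminium head, 20 mm diameter, 40 mm tall: the part to grip. Point on the rod's axis (z up) half-way up the head, 20 mm above its underside and 135 mm above the tip; at the start 145 mm above the table, clearly higher than the other heads
- rod_tip (a point): centre of the guide rod's lower end, on its axis. The steel shaft is 10 mm in diameter and 115 mm long from this tip (slightly chamfered) to the underside of the head; whole rod about 0.11 kg. At the start it stands on the floor of its rack hole, 10 mm above the table
- rack: black plastic rod rack fixed to the table, 200 x 50 mm and 50 mm tall; origin at the centre of its underside. Three holes in a row along its x axis at x = -62, 0, 62 mm, 12 mm in diameter, 40 mm deep (floors 10 mm above the table). Beside the heads there is clear space along its y. It stands left or right of the frame, turned up to 23 degrees
- short_head (a point): centre of the head of the short rod, also in the rack: 10 mm shaft 80 mm long, head 20 mm diameter and 30 mm tall, head centre about 105 mm above the table. Not needed
- fat_head (a point): centre of the head of the broad-headed rod, also in the rack: 10 mm shaft 70 mm long, head 28 mm diameter and 28 mm tall, head centre about 94 mm above the table. Not needed
- frame: aluminium C-shaped frame bolted down; origin at table height on the upright axis of its two bushings. Base 90 x 125 x 10 mm. A column on its +y side, 48 to 66 mm from the axis, 134 mm tall, carries two level arms 56 mm wide and 10 mm thick, one above the other, undersides 60 and 124 mm above the table, each with a white bushing. Nothing of it is higher than 140 mm
- upper_bushing (a point): centre of the top mouth of the upper ceramic bushing, 140 mm above the table. Both bushings: 16 mm tall, lower face level with the arm's underside, bore 13 mm in diameter, flared in the top 6 mm to about 22 mm; bores in line and vertical
- lower_bushing (a point): centre of the underside of the lower bushing, 60 mm above the table, straight below upper_bushing; its flared mouth is 76 mm above the table. Below it is free space down to the base plate's top, 10 mm above the table
- capacitor: loose black can capacitor, 30 mm diameter, 42 mm tall, standing; origin at its underside
- coil_former: loose cream plastic tube, 36 mm outer diameter, 55 mm tall, standing; origin at its underside
- pliers: loose small pliers lying flat, about 130 mm long, 12 mm thick, red grips; origin underneath near the pivot
- screwdriver: loose screwdriver lying flat; origin underneath
- transformer: loose small mains transformer, 46 x 50 x 44 mm; origin at its underside
- parts_tray: loose divided tray, 120 x 90 x 30 mm; origin at its underside
Things that resemble listed ones, but are neither listed nor needed, are in the scene too. Leave any blue or green look-alike of the part that bears rod_head alone.

How it is judged (in metres and radians):
On the way, in this order (a step that is already met when the one before it is completed fails the run):
1. the guide rod is lifted clear out of the rack (height (world z) of rod_tip above 0.06 m), for 0.1 s.
2. the tip has come through the upper bushing and is between the two bushings (z of rod_tip in the frame of upper_bushing below -0.018 m and z of rod_tip in the frame of lower_bushing above 0.005 m and horizontal distance between rod_tip and upper_bushing below 0.01 m and horizontal distance between rod_head and upper_bushing below 0.015 m), for 0.1 s.
At the end, for the whole second after the job is handed in: The gripper still holds the guide rod (over 1 N), at rest, upright within 0.06 rad and through both bushings: tip at least 6 mm below the lower bushing and within 4 mm of its axis, head at least 6 mm clear above the upper bushing and its centre within 6 mm of the axis (z of rod_tip in the frame of lower_bushing below -0.006 m and z of rod_head in the frame of upper_bushing above 0.026 m and horizontal distance between rod_tip and lower_bushing below 0.004 m and horizontal distance between rod_head and upper_bushing below 0.006 m and angle between rod_head's own z axis and vertical below 0.06 rad and contact force between the fingers and guide_rod above 1 N and linear speed of guide_rod below 0.02 m/s); the arm keeps its last pose, push and grip.
It fails at once if the rod pressed on the frame with more than 20 N (contact force between guide_rod and frame above 20 N).
It fails at once if another rod moved from its place in the rack (distance of any of short_head, fat_head from where it was at the start of the episode above 0.02 m).
It fails at once if another thing on the bench shifted by more than 20 mm (distance of any of capacitor, coil_former, pliers, screwdriver, transformer, parts_tray from where it was at the start of the episode above 0.02 m).
It also fails if it takes over 58 s, if anything falls off the work surface, if the arm or the gripper's body presses on something with over 40 N, if the wrist force passes 120 N, or if a joint passes its speed limit or range.

## Working session

There is one attempt and no reset: what is moved stays moved. The work goes in short steps, Python scripts to look and compute and a tool call to move; the robot and the scene stay as the last step left them, time stands still between calls to the robot, and variables do not carry over. Pictures are saved under pics/ and viewed, at most 10 in all, crops included, and the job is handed in when it is done.

Besides the shell and the picture viewer there is one more tool, called after ">>>" as name(argument=value, ...) on one line, values as JSON. carry_out: Moves the arm, as the interface text tells. Its arguments: {"type":"object","properties":{"deltas":{"type":"array","items":{"type":"array","items":{"type":"number"}}},"gripper":{"type":"number"},"grip_force":{"type":"number"}},"required":["deltas"]}

```bash
mkdir -p pics; cat > h.py <<'E'
import numpy as np, cv2, pickle
from cell import r
def grab(n):
    d=r.get_image(n); pickle.dump(d,open(n+'.pkl','wb')); return d
def load(n): return pickle.load(open(n+'.pkl','rb'))
def Rt(d): return cv2.Rodrigues(np.array(d['rvec'],float))[0], np.array(d['tvec'],float).ravel()
def pts(d):
    R,t=Rt(d); K=np.array(d['mtx']); z=d['z_map'].astype(float)
    v,u=np.mgrid[:z.shape[0],:z.shape[1]]
    c=np.stack([(u-K[0,2])/K[0,0]*z,(v-K[1,2])/K[1,1]*z,z],-1)
    return (c-t)@R
def ray(d,u,v,h):
    R,t=Rt(d); o=-R.T@t; k=R.T@np.linalg.inv(d['mtx'])@np.array([u,v,1.])
    return o+k*(h-o[2])/k[2]
def proj(d,P):
    return cv2.projectPoints(np.array(P,float).reshape(-1,1,3),np.array(d['rvec'],float),np.array(d['tvec'],float),np.array(d['mtx']),None)[0][:,0]
E
python3 - <<'E'
from h import *
for n in('top','scene'):
    d=grab(n); cv2.imwrite(f'pics/{n}1.png',d['img'])
    R,t=Rt(d); print(n,-R.T@t,d['mtx'][0][0])
print(r.get_state()['time_s'],r.pinch_z)
E
```

```text
top [ 402.90651654   14.84469394 1279.16243059] 419.7970497273282
scene [1405.42969429  419.50686021  642.68588891] 384.748623912258
0.1 18.700000000000003
```

View pics/top1.png

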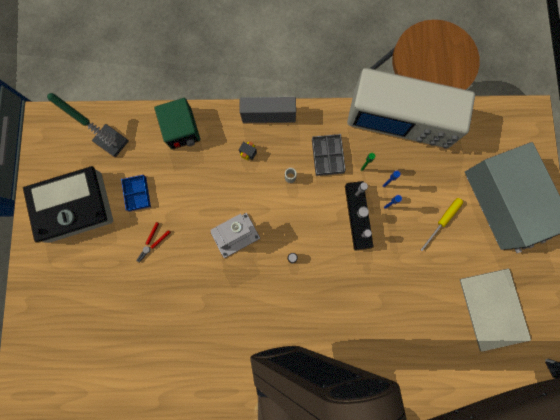

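View pics/scene1.png

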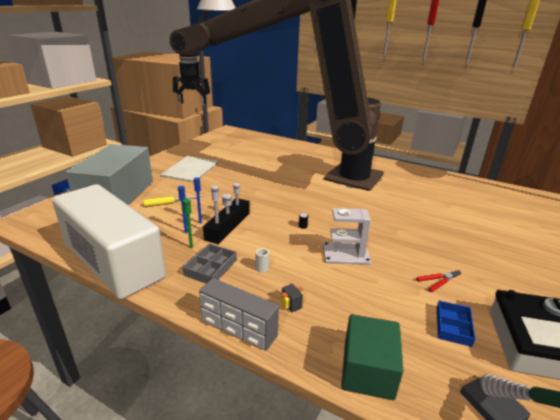

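Top view: black rack at (359,215) with three grey heads at about (362,188), (363,212) and (367,234). Frame at (236,228). Blue and green look-alike rods stand at (394,178), (397,200) and (372,158), away from the rack. The scene view shows the three heads at (215,190), (227,200) and (237,187). I'll measure their heights and enlarge a crop.

```bash
python3 - <<'E'
from h import *
d=load('top'); P=pts(d); img=d['img']
print('table z',np.median(P[300:330,150:230,2]))
m=np.zeros(img.shape[:2],np.uint8); m[175:255,340:378]=1
for lo,hi,name in((80,200,'heads'),(40,60,'rack')):
    k=((P[...,2]>lo)&(P[...,2]<hi)&(m>0)).astype(np.uint8)
    n,l,s,c=cv2.connectedComponentsWithStats(k)
    for i in range(1,n):
        if s[i,4]<8: continue
        q=P[l==i]; zt=np.percentile(q[:,2],90); tp=(l==i)&(abs(P[...,2]-zt)<5)
        v,u=np.nonzero(tp); print(name,c[i],s[i,4],'ztop',zt,len(u),'ctr',ray(d,u.mean(),v.mean(),zt))
        if name=='rack' and s[i,4]>100: print(cv2.minAreaRect(q[:,:2].astype(np.float32)))
# frame
k=(P[...,2]>126)&(P[...,2]<150); k[:, :200]=0;k[:,270:]=0;k[:200]=0;k[270:]=0
v,u=np.nonzero(k); print('frame top',P[k].mean(0),u.min(),u.max(),v.min(),v.max(),cv2.minAreaRect(P[k][:,:2].astype(np.float32)))
a=cv2.resize(img[195:270,200:275],(400,400),interpolation=3); b=cv2.resize(img[170:260,325:415],(400,400),interpolation=3)
e=load('scene')['img']; s=cv2.resize(e[165:255,170:260],(400,400),interpolation=3); s2=cv2.resize(e[195:275,310:390],(400,400),interpolation=3)
o=np.vstack([np.hstack([a,b]),np.hstack([s,s2])]); cv2.imwrite('pics/c1.png',cv2.resize(o,(600,600)))
E
```

```text
table z 1.2920033440414431
heads [361.90789474 187.82894737] 76 ztop 167.14872222228135 42 ctr [ 639.46334544 -200.36611135  167.14872222]
heads [362.44210526 212.02105263] 95 ztop 111.62027753198203 73 ctr [ 578.07380708 -206.79618938  111.62027753]
heads [366.51851852 233.37037037] 54 ztop 124.07932342863752 37 ctr [ 516.65402555 -213.03197394  124.07932343]
rack [358.71532091 215.90165631] 966 ztop 53.96966873114839 728 ctr [ 574.34525364 -204.73251728   53.96966873]
((578.96630859375, -207.53555297851562), (200.40927124023438, 51.561031341552734), 6.065789699554443)
frame top [526.18866531 164.73722978 135.48751885] 211 249 214 247 ((527.0634765625, 164.37416076660156), (56.79929733276367, 93.69418334960938), 27.56831932067871)
```

View pics/c1.png

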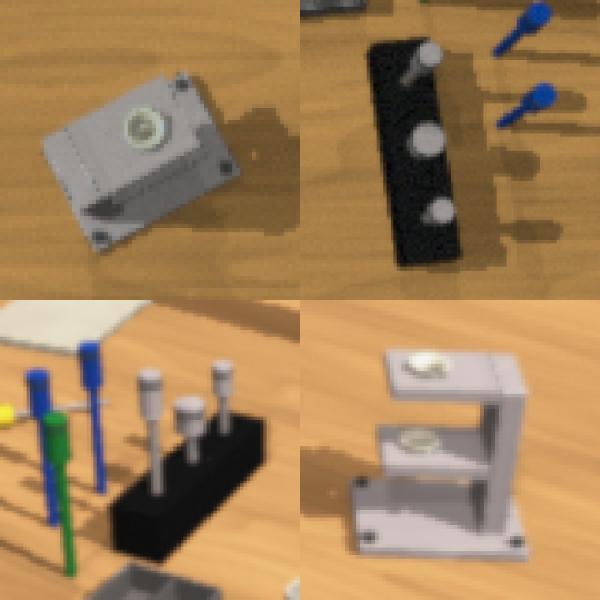

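Crop: the far-end head at top-image (362,188) and scene (215,190) stands highest, top z≈167 mm against the expected 165. The other two heads top out at 112 (broad) and 124 (short). It is plain aluminium, so this is the guide rod. The blue and green ones stand outside the rack and are left alone. Next I'll check the bushing, the nearby heights and the path.

```bash
python3 - <<'E'
from h import *
d=load('top'); P=pts(d); img=d['img'].astype(int)
hsv=cv2.cvtColor(d['img'],cv2.COLOR_BGR2HSV)
for name,k in(('blue',(abs(hsv[...,0].astype(int)-115)<12)&(hsv[...,1]>130)),('green',(abs(hsv[...,0].astype(int)-68)<14)&(hsv[...,1]>120))):
    kk=k.astype(np.uint8); n,l,s,c=cv2.connectedComponentsWithStats(kk)
    for i in range(1,n):
        if 340<c[i][0]<420 and s[i,4]>10:
            q=P[l==i]; zt=q[:,2].max(); print(name,c[i],zt,q[q[:,2]>zt-8].mean(0))
# white bushing
sub=img[215:245,222:255]; g=sub.min(2); 
for th in(150,165,180,195):
    k=(g>th).astype(np.uint8); n,l,s,c=cv2.connectedComponentsWithStats(k); i=1+s[1:,4].argmax(); print(th,s[i],ray(d,c[i][0]+222,c[i][1]+215,140))
st=r.get_state(); print(st['ee_pos'],np.round(st['eef_rot'],3),st['gripper_width'])
a=np.array([210,-642]);b=np.array([639,-200])
D=(b-a)/np.linalg.norm(b-a); w=P[...,:2]-a; s_=w@D; t_=w@np.array([-D[1],D[0]])
k=(s_>60)&(s_<616)&(abs(t_)<100)&(d['z_map']>0)&(P[...,2]<1000); print('path max z',P[k][:,2].max(), P[k][P[k][:,2].argmax()])
E
```

```text
blue [383.02214651 123.83645656] 1279.1624305938046 [ 402.90651654   14.84469394 1279.16243059]
blue [392.93055556 176.63888889] 158.92695681344722 [ 675.29597044 -293.31403825  155.99551012]
blue [394.37681159 200.30434783] 159.27247564596607 [ 607.2442061  -293.4946232   155.40743048]
green [369.01587302 158.96825397] 159.47594591779801 [ 726.45954095 -227.20810854  155.55859982]
150 [ 6  6 13 12 54] [537.19450138 150.43925748 140.        ]
165 [16  8  3  7 13] [537.34260184 138.60161744 140.        ]Traceback (most recent call last):
  File "<stdin>", line 12, in <module>
ValueError: attempt to get argmax of an empty sequence
```

```bash
python3 - <<'E'
from h import *
d=load('top'); P=pts(d)
st=r.get_state(); print(st['ee_pos'],np.round(st['eef_rot'],3),st['gripper_width'],st['time_s'])
a=np.array([210,-642]);b=np.array([639,-200])
D=(b-a)/np.linalg.norm(b-a); w=P[...,:2]-a; s_=w@D; t_=w@np.array([-D[1],D[0]])
k=(s_>60)&(s_<616)&(abs(t_)<100)&(d['z_map']>0)&(P[...,2]<1000); print('path max z',P[k][:,2].max(), P[k][P[k][:,2].argmax()])
E
```

```text
[ 209.56067448 -641.00768083  230.03262376] [[ 0.951  0.311 -0.   ]
 [ 0.311 -0.951  0.002]
 [ 0.    -0.002 -1.   ]] 1.0004699494114226 0.1
path max z 169.7722649049735 [ 630.86093546 -203.4137277   169.7722649 ]
```

>>> carry_out(deltas=[[0.01,0.01,0.01,-0.01],[0.03,0.03,0.02,-0.03],[0.06,0.06,0.03,-0.05],[0.09,0.09,0.03,-0.07],[0.12,0.12,0.03,-0.1],[0.15,0.15,0.03,-0.12],[0.18,0.18,0.03,-0.15],[0.21,0.21,0.03,-0.17],[0.24,0.24,0.03,-0.19],[0.27,0.27,0.03,-0.21]], gripper=0)

```text
time_s: 1.1
ee_pos: [481.0, -369.2, 262.2]
eef_rot: [[0.994, 0.105, 0.001], [0.105, -0.994, -0.0], [0.001, 0.0, -1.0]]
ft_force: [0.4, 0.0, 0.0]
gripper_width: 0.999
grasp_force: 0.0
```

>>> carry_out(deltas=[[0.03,0.03,0,0],[0.06,0.06,0,0],[0.09,0.09,0,0],[0.12,0.13,0,0],[0.14,0.15,0,0],[0.155,0.165,0,0],[0.16,0.171,0,0],[0.16,0.171,0,0],[0.16,0.171,0,0],[0.16,0.171,0,0]])

```text
time_s: 2.1
ee_pos: [639.0, -201.5, 261.5]
eef_rot: [[0.995, 0.104, -0.0], [0.104, -0.995, -0.0], [-0.0, 0.0, -1.0]]
ft_force: [-0.4, -0.3, -0.4]
gripper_width: 1.002
grasp_force: 0.0
```

```bash
python3 - <<'E'
from h import *
d=grab('wrist'); P=pts(d); cv2.imwrite('pics/w1.png',d['img'])
st=r.get_state(); print(st['ee_pos'],np.round(st['eef_rot'],3),st['time_s'])
R,t=Rt(d); print(-R.T@t)
near=np.hypot(P[...,0]-639,P[...,1]+200)<35
k=near&(P[...,2]>145)&(P[...,2]<185); zt=np.median(P[k][:,2]); print(k.sum(),zt)
k&=abs(P[...,2]-zt)<4
v,u=np.nonzero(k); (c,rad)=cv2.minEnclosingCircle(np.stack([u,v],1).astype(np.float32)); print(c,rad,ray(d,*c,165),rad*d['z_map'][k].mean()/d['mtx'][0][0])
print(proj(d,[[639.5,-200.4,165]]))
E
```

```text
[ 638.98725809 -201.60330021  261.46462143] [[ 0.995  0.104 -0.   ]
 [ 0.104 -0.995 -0.   ]
 [-0.     0.    -1.   ]] 2.15
[ 706.7074353  -195.20516976  404.50196029]
523 165.00796677791865
(285.3648681640625, 211.04730224609375) 12.064123153686523 [ 642.20519111 -203.39977471  165.        ] 10.057998554158008
[[281.45503904 213.79380754]]
```

View pics/w1.png

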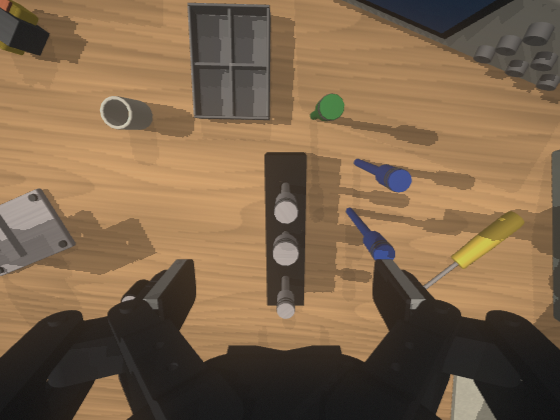

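Wrist view: guide rod head at (285,211), radius 10 mm and top z 165, both as expected. The broad head is at (285,250) and the short one at (286,305). The fingers will go down either side with clear space.

>>> carry_out(deltas=[[0.0025,-0.001,-0.01,0],[0.0025,-0.001,-0.03,0],[0.0025,-0.001,-0.05,0],[0.0025,-0.001,-0.07,0],[0.0025,-0.001,-0.09,0],[0.0025,-0.001,-0.105,0],[0.0025,-0.001,-0.12,0],[0.0025,-0.001,-0.128,0],[0.0025,-0.001,-0.131,0],[0.0025,-0.001,-0.131,0]])

```text
time_s: 3.15
ee_pos: [642.3, -201.7, 130.3]
eef_rot: [[0.994, 0.106, 0.0], [0.106, -0.994, -0.0], [-0.0, 0.0, -1.0]]
ft_force: [0.0, -0.4, 0.1]
gripper_width: 1.001
grasp_force: 0.0
```

>>> carry_out(deltas=[[0,0,0,0],[0,0,0,0],[0,0,0,0],[0,0,0,0],[0,0,0,0],[0,0,0,0],[0,0,0,0],[0,0,0,0],[0,0,0,0],[0,0,0,0]], gripper=1, grip_force=50)

```text
time_s: 4.15
ee_pos: [642.4, -201.8, 130.8]
eef_rot: [[0.994, 0.106, 0.001], [0.106, -0.994, -0.001], [0.001, 0.001, -1.0]]
ft_force: [-0.7, -1.1, 3.1]
gripper_width: 0.22
grasp_force: 48.9
```

Gripped: opening about 19 mm, matching the 20 mm head. Lifting straight up.

>>> carry_out(deltas=[[0,0,0.005,0],[0,0,0.015,0],[0,0,0.03,0],[0,0,0.045,0],[0,0,0.06,0],[0,0,0.08,0],[0,0,0.1,0],[0,0,0.12,0],[0,0,0.14,0],[0,0,0.16,0]])

```text
time_s: 5.15
ee_pos: [642.0, -201.3, 292.7]
eef_rot: [[0.994, 0.106, 0.001], [0.106, -0.994, 0.0], [0.001, 0.0, -1.0]]
ft_force: [0.1, -0.7, -0.9]
gripper_width: 0.218
grasp_force: 49.0
```

>>> carry_out(deltas=[[-0.005,0.01,0.01,0],[-0.01,0.03,0.01,0],[-0.02,0.06,0.01,0],[-0.03,0.09,0.01,0],[-0.04,0.12,0.01,0],[-0.05,0.15,0.01,0],[-0.055,0.17,0.01,0],[-0.06,0.185,0.01,0],[-0.06,0.19,0.01,0],[-0.06,0.19,0.01,0]])

```text
time_s: 6.15
ee_pos: [581.8, -10.8, 300.0]
eef_rot: [[0.994, 0.107, -0.0], [0.107, -0.994, -0.0], [-0.0, 0.0, -1.0]]
ft_force: [-0.1, 0.6, -1.0]
gripper_width: 0.221
grasp_force: 49.0
```

```bash
python3 - <<'E'
from h import *
d=grab('wrist'); a=grab('scene'); b=grab('top')
st=r.get_state(); print(st['ee_pos'],st['time_s'],st['grasp_force'],st['ft_force'])
c=proj(a,[st['ee_pos']])[0].astype(int); print(c)
s=a['img'][c[1]-60:c[1]+90,c[0]-75:c[0]+75]
o=np.hstack([cv2.resize(d['img'],None,fx=.8,fy=.8),cv2.resize(s,(336,336),interpolation=3)]); cv2.imwrite('pics/w2.png',o)
E
```

```text
[582.32226061 -12.32790358 300.10434448] 6.3 48.98999512195587 [-0.95613859 -0.31561978 -1.18044147]
[285 147]
```

View pics/w2.png

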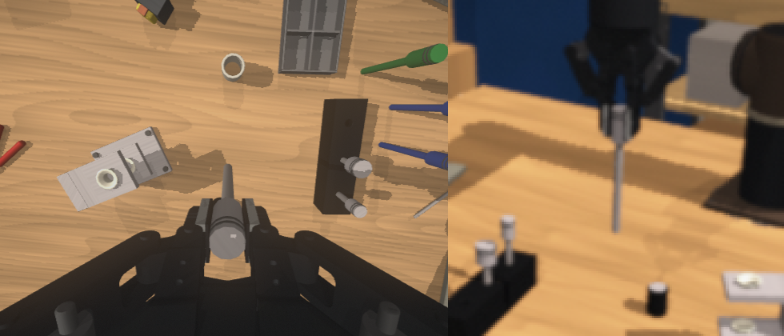

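Wrist view: rod held, shaft end at about (285,207) in the full-size image, upper bushing ring at about (132,222). The scene crop shows the rod hanging nearly upright. Next I'll measure the tip, the tilt and the bushing.

```bash
cat >> h.py <<'E'
def bushing(d,est,show=None):
    """white ring centre near est (mm), on z=140"""
    c=proj(d,[[est[0],est[1],140]])[0]; s=40
    x0,y0=int(c[0])-s,int(c[1])-s
    sub=d['img'][max(y0,0):y0+2*s,max(x0,0):x0+2*s]; x0=max(x0,0);y0=max(y0,0)
    b=sub.astype(int); P=pts(d)[y0:y0+2*s,x0:x0+2*s]
    k=((b[...,2]-b[...,0]>10)&(b.min(2)>110)&(P[...,2]>120)&(P[...,2]<150)).astype(np.uint8)
    n,l,st,_=cv2.connectedComponentsWithStats(k); i=1+st[1:,4].argmax()
    cs,_=cv2.findContours((l==i).astype(np.uint8),cv2.RETR_EXTERNAL,cv2.CHAIN_APPROX_NONE)
    q=cv2.convexHull(max(cs,key=len)); e=cv2.fitEllipse(q)
    u,v=e[0][0]+x0,e[0][1]+y0
    return (u,v),e[1],ray(d,u,v,140)
E
python3 - <<'E'
from h import *
d=load('wrist'); 
for n in('wrist','top','scene'):
    try: print(n,bushing(load(n),(537,148)))
    except Exception as ex: print(n,ex)
tcp=np.array([582.0,-12.,300.])
# shaft in wrist: per row columns of shaft, rows 200..250
P=pts(d)
a=load('scene'); Ps=pts(a)
k=(np.hypot(Ps[...,0]-582,Ps[...,1]+12)<25)&(Ps[...,2]>165)&(Ps[...,2]<275)
v,u=np.nonzero(k); print('scene shaft px',len(u),v.min(),v.max())
for vv in range(v.min(),v.max()+1,8):print(vv,u[v==vv].mean(),(v==vv).sum(),Ps[k&(np.arange(420)[:,None]==vv)].mean(0).round(1))
print(proj(a,[tcp+[0,0,-120.5],tcp+[0,0,-5]]))
k=(np.hypot(P[...,0]-582,P[...,1]+12)<25)&(P[...,2]>165)&(P[...,2]<340)
v,u=np.nonzero(k); print('wrist',len(u),v.min(),v.max())
for vv in range(v.min(),v.max()+1,8):print(vv,u[v==vv].mean(),(v==vv).sum(),P[k&(np.arange(420)[:,None]==vv)].mean(0).round(1))
print(proj(d,[tcp+[0,0,-120.5],tcp+[0,0,-5],tcp+[0,0,34]]))
E
```

```text
wrist ((125.94164657592773, 227.52577590942383), (68.55961608886719, 91.89118957519531), array([531.52187778, 152.99291525, 140.        ]))
top ((235.54687881469727, 226.41635131835938), (8.42835807800293, 11.355025291442871), array([536.94202483, 148.23597977, 140.        ]))
scene ((350.60335540771484, 216.1202049255371), (21.018524169921875, 41.929237365722656), array([550.57939407, 169.92058438, 140.        ]))
scene shaft px 123 158 190
158 285.5 4 [583.9 -10.9 273.7]
166 285.5 4 [583.3 -10.3 251.4]
174 285.0 3 [583.  -11.  228.5]
182 284.5 4 [583.6 -11.4 205.4]
190 284.0 3 [584.  -11.8 181.7]
[[284.24724395 190.44510182]
 [285.76146612 149.81681285]]
wrist 5836 205 328
205 284.0 7 [585.1 -11.5 183.5]
213 284.0 11 [584.6 -11.5 208.5]
221 284.0 13 [584.4 -11.5 230.1]
229 284.0 13 [584.7 -11.4 249.7]
237 284.0 15 [584.4 -11.5 264.7]
245 284.0 15 [584.6 -11.4 278.7]
253 283.7457627118644 59 [591.1 -10.6 306. ]
261 283.8 95 [590.3 -10.7 313.5]
269 283.46534653465346 101 [590.3 -10.5 321.9]
277 283.8130841121495 107 [590.4 -10.6 329.6]
285 283.5 62 [589.  -10.7 333.8]
293 283.5 56 [585.9 -11.  334.7]
301 283.5 56 [582.4 -11.4 335. ]
309 283.5 56 [578.7 -11.8 335.1]
317 282.5625 48 [574.8 -11.8 334.9]
325 283.5 12 [572.6 -12.4 337.2]
[[284.22124914 207.28166872]
 [284.59144169 260.7442399 ]
 [284.86753564 300.61725506]]
```

>>> carry_out(deltas=[[-0.005,0.01,0,0],[-0.015,0.03,0,0],[-0.025,0.055,-0.005,0],[-0.035,0.08,-0.01,0],[-0.045,0.105,-0.015,0],[-0.055,0.13,-0.015,0],[-0.065,0.15,-0.015,0],[-0.07,0.16,-0.015,0],[-0.07,0.16,-0.015,0],[-0.07,0.16,-0.015,0]])

```text
time_s: 7.3
ee_pos: [512.4, 147.9, 285.4]
eef_rot: [[0.994, 0.105, 0.0], [0.105, -0.994, -0.001], [0.0, 0.001, -1.0]]
ft_force: [-0.0, 0.7, -1.3]
gripper_width: 0.218
grasp_force: 49.0
```

```bash
python3 - <<'E'
from h import *
d=grab('wrist'); st=r.get_state(); print(st['ee_pos'],st['time_s'],st['ft_force'])
T=np.array(st['ee_pos']); print(proj(d,[[537,148,140],T+[0,0,-120.5],T+[0,0,34]]))
c=proj(d,[[537,148,140]])[0].astype(int)
s=d['img'][max(c[1]-60,0):c[1]+90,c[0]-75:c[0]+75]; print(s.shape,c)
cv2.imwrite('pics/w3.png',cv2.resize(s,None,fx=4,fy=4,interpolation=3)[:600])
for n in('wrist',):
    P=pts(d); k=(P[...,2]>130)&(P[...,2]<150)&(np.hypot(P[...,0]-537,P[...,1]-148)<13)
    hsv=cv2.cvtColor(d['img'],cv2.COLOR_BGR2HSV); print(np.percentile(hsv[k],[10,50,90],axis=0))
E
```

```text
[512.58073612 147.67155866 285.37194761] 7.35 [ 0.83695678 -0.91480121 -0.99320936]
[[285.37835184 176.7441254 ]
 [283.05037932 207.31633018]
 [282.5012648  300.3204037 ]]
(150, 150, 3) [285 176]
[[ 19.  20. 138.]
 [ 20.  40. 187.]
 [ 32.  42. 202.]]
```

View pics/w3.png

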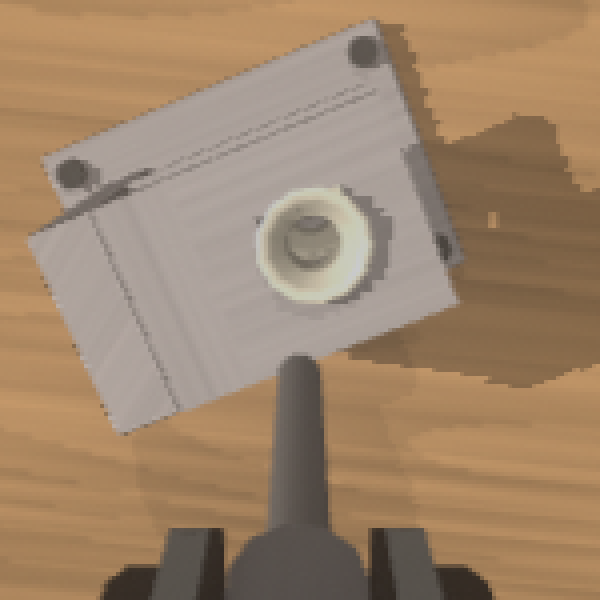

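Enlarged wrist view: bushing ring centred at about (288,177), rod tip at about (285,205 front edge). Now I'll fit the ring and get the offset.

```bash
python3 - <<'E'
from h import *
d=load('wrist'); T=np.array([512.5,147.8,285.4])
hsv=cv2.cvtColor(d['img'],cv2.COLOR_BGR2HSV).astype(int); P=pts(d)
m=np.zeros(hsv.shape[:2],bool); m[150:204,260:320]=1
k=(m&(hsv[...,1]>26)&(hsv[...,1]<75)&(hsv[...,2]>150)).astype(np.uint8)
n,l,s,c=cv2.connectedComponentsWithStats(k); i=1+s[1:,4].argmax(); print(s[i])
cs,_=cv2.findContours((l==i).astype(np.uint8),cv2.RETR_EXTERNAL,cv2.CHAIN_APPROX_NONE)
e=cv2.fitEllipse(cv2.convexHull(cs[0])); print(e); print('ring',ray(d,*e[0],140), 'depth z',np.median(P[l==i],axis=0))
zt=T[2]-120.5
ks=(P[...,2]>150)&(P[...,2]<240)&(np.hypot(P[...,0]-T[0],P[...,1]-T[1])<20)
v,u=np.nonzero(ks)
for vv in range(v.min(),v.max(),6): uu=u[v==vv]; print(vv,uu.mean(),len(uu),P[vv,uu].mean(0).round(1))
print('tip front',ray(d,u[v<=v.min()+6].mean(),v.min(),zt))
kh=(P[...,2]>T[2]+30)&(P[...,2]<T[2]+40)&(np.hypot(P[...,0]-T[0],P[...,1]-T[1])<14); 
v,u=np.nonzero(kh); (c,rr)=cv2.minEnclosingCircle(np.stack([u,v],1).astype(np.float32)); print('head',c,rr,ray(d,*c,T[2]+34.5),P[kh].mean(0))
E
```

```text
[275 162  28  30 337]
((288.61029052734375, 177.0128631591797), (27.25642204284668, 30.326778411865234), 28.482553482055664)
ring [537.06975152 144.84311947 140.        ] depth z [536.83875522 144.35514339 139.26469353]
205 284.0 7 [515.7 147.1 168.5]
211 284.0 11 [515.3 147.1 187.4]
217 284.5 12 [515.2 146.7 205. ]
223 284.0 13 [515.2 147.2 220.8]
229 284.0 13 [515.2 147.2 234.6]
tip front [514.84891309 147.03900437 164.9       ]
head (282.58074951171875, 301.8608703613281) 35.24148941040039 [512.1967206  147.59662695 319.9       ] [512.83327639 147.47948803 320.20087504]
```

>>> carry_out(deltas=[[0.005,0,0,0],[0.01,-0.001,0,0],[0.015,-0.002,0,0],[0.02,-0.0023,-0.003,0],[0.0255,-0.0023,-0.006,0],[0.0255,-0.0023,-0.01,0],[0.0255,-0.0023,-0.014,0],[0.0255,-0.0023,-0.0165,0],[0.0255,-0.0023,-0.0165,0],[0.0255,-0.0023,-0.0165,0]])

```text
time_s: 8.35
ee_pos: [537.5, 146.2, 268.8]
eef_rot: [[0.994, 0.106, -0.0], [0.106, -0.994, -0.0], [-0.0, 0.0, -1.0]]
ft_force: [0.5, 0.4, -0.9]
gripper_width: 0.221
grasp_force: 49.0
```

```bash
python3 - <<'E'
from h import *
d=grab('wrist'); a=grab('scene'); st=r.get_state(); print(st['ee_pos'],st['time_s'],st['ft_force'])
T=np.array(st['ee_pos']); ti=T+[-1,-.5,-120.5]
o=[]
for q in(d,a):
    c=proj(q,[ti])[0].astype(int); print(c); s=22
    o.append(cv2.resize(q['img'][c[1]-s-8:c[1]+s-8,c[0]-s:c[0]+s],(396,396),interpolation=cv2.INTER_CUBIC))
cv2.imwrite('pics/w4.png',np.hstack(o))
hsv=cv2.cvtColor(d['img'],cv2.COLOR_BGR2HSV).astype(int)
m=np.zeros(hsv.shape[:2],bool); c=proj(d,[ti])[0].astype(int); m[c[1]-25:c[1]+25,c[0]-30:c[0]+30]=1
k=(m&(hsv[...,1]>26)&(hsv[...,1]<75)&(hsv[...,2]>150)).astype(np.uint8)
n,l,s,_=cv2.connectedComponentsWithStats(k); i=1+s[1:,4].argmax(); print(s[i])
cs,_=cv2.findContours((l==i).astype(np.uint8),cv2.RETR_EXTERNAL,cv2.CHAIN_APPROX_NONE)
h=cv2.convexHull(cs[0])[:,0]; h=h[h[:,1]<s[i][1]+18]; W=np.array([ray(d,x,y,140) for x,y in h])[:,:2]
A=np.c_[2*W,np.ones(len(W))]; x=np.linalg.lstsq(A,(W**2).sum(1),rcond=None)[0]; print('circle',x[:2],np.sqrt(x[2]+x[0]**2+x[1]**2))
P=pts(d); ks=(P[...,2]>ti[2]+5)&(P[...,2]<ti[2]+80)&(np.hypot(P[...,0]-ti[0],P[...,1]-ti[1])<20)
print('shaft surf',P[ks].mean(0))
E
```

```text
[537.70815878 146.17338802 269.14397909] 8.45 [ 0.31640694 -0.17872768 -1.80439634]
[283 208]
[344 208]
[270 192  29  27 221]
circle [537.49635003 144.98162729] 13.287967033813853
shaft surf [540.23073277 145.36987981 197.713275  ]
```

View pics/w4.png

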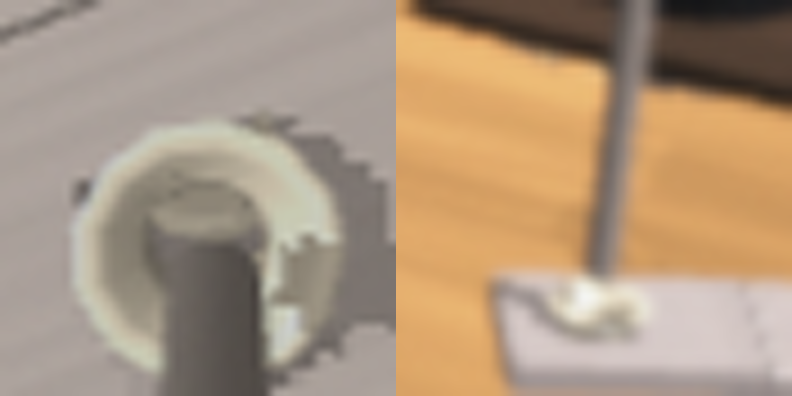

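Left crop: the tip sits in the middle of the ring, within about 1 mm of its centre. Small correction, then down in short steps while watching the force.

>>> carry_out(deltas=[[0.0007,-0.0004,0,0],[0.0007,-0.0004,-0.002,0],[0.0007,-0.0004,-0.004,0],[0.0007,-0.0004,-0.006,0],[0.0007,-0.0004,-0.008,0],[0.0007,-0.0004,-0.01,0],[0.0007,-0.0004,-0.012,0],[0.0007,-0.0004,-0.013,0],[0.0007,-0.0004,-0.013,0],[0.0007,-0.0004,-0.013,0]])

```text
time_s: 9.45
ee_pos: [538.4, 145.7, 255.9]
eef_rot: [[0.994, 0.106, 0.0], [0.106, -0.994, -0.0], [0.0, 0.0, -1.0]]
ft_force: [-0.3, -0.2, -1.0]
gripper_width: 0.218
grasp_force: 49.0
```

>>> carry_out(deltas=[[0,0,-0.001,0],[0,0,-0.002,0],[0,0,-0.003,0],[0,0,-0.004,0],[0,0,-0.005,0],[0,0,-0.006,0],[0,0,-0.006,0],[0,0,-0.006,0],[0,0,-0.006,0],[0,0,-0.006,0]])

```text
time_s: 10.45
ee_pos: [538.4, 145.7, 249.9]
eef_rot: [[0.994, 0.106, 0.0], [0.106, -0.994, 0.0], [0.0, 0.0, -1.0]]
ft_force: [0.8, -0.1, -1.6]
gripper_width: 0.22
grasp_force: 49.0
```

No contact, with the tip now inside the upper bore. Continuing.

>>> carry_out(deltas=[[0,0,-0.001,0],[0,0,-0.003,0],[0,0,-0.005,0],[0,0,-0.007,0],[0,0,-0.009,0],[0,0,-0.011,0],[0,0,-0.013,0],[0,0,-0.015,0],[0,0,-0.015,0],[0,0,-0.015,0]])

```text
time_s: 11.45
ee_pos: [538.4, 145.7, 234.8]
eef_rot: [[0.994, 0.106, -0.0], [0.106, -0.994, -0.0], [-0.0, 0.0, -1.0]]
ft_force: [0.3, -0.0, -0.5]
gripper_width: 0.217
grasp_force: 49.0
```

>>> carry_out(deltas=[[0,0,-0.003,0],[0,0,-0.006,0],[0,0,-0.01,0],[0,0,-0.014,0],[0,0,-0.018,0],[0,0,-0.022,0],[0,0,-0.026,0],[0,0,-0.03,0],[0,0,-0.03,0],[0,0,-0.03,0]])

```text
time_s: 12.45
ee_pos: [538.4, 145.7, 204.7]
eef_rot: [[0.994, 0.106, -0.0], [0.106, -0.994, -0.0], [-0.0, -0.0, -1.0]]
ft_force: [-0.4, -0.5, -1.0]
gripper_width: 0.219
grasp_force: 49.0
```

```bash
python3 - <<'E'
from h import *
d=grab('wrist'); a=grab('scene'); st=r.get_state(); print(st['ee_pos'],st['time_s'],st['ft_force'],st['moment'])
T=np.array(st['ee_pos']); o=[]
for q,p,s in((d,[537.5,145,140],30),(a,[537.5,145,115],40)):
    c=proj(q,[p])[0].astype(int); print(c)
    o.append(cv2.resize(q['img'][c[1]-s:c[1]+s,c[0]-s:c[0]+s],(400,400),interpolation=cv2.INTER_CUBIC))
cv2.imwrite('pics/w5.png',np.hstack(o))
P=pts(d); ks=(P[...,2]>145)&(P[...,2]<190)&(np.hypot(P[...,0]-537,P[...,1]-145)<15); print(P[ks].mean(0))
E
```

```text
[538.53333772 145.70843012 205.10289732] 12.55 [ 0.86915539  0.41581126 -1.13312856] [0.00424676 0.00222695 0.014395  ]
[283 227]
[342 219]
[541.09686402 145.01643365 167.95475576]
```

View pics/w5.png

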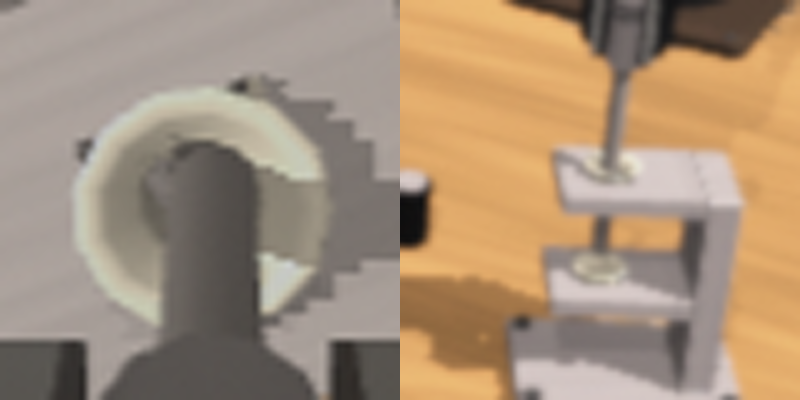

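Wrist: the shaft is about 0.7 mm to the image right (−y) of the bore centre. Scene: the tip is through the upper bushing and just above the lower mouth. I'll correct +0.6 mm in y and go on.

>>> carry_out(deltas=[[0,0.0003,0,0],[0,0.0006,0,0],[0,0.0006,-0.002,0],[0,0.0006,-0.004,0],[0,0.0006,-0.006,0],[0,0.0006,-0.008,0],[0,0.0006,-0.01,0],[0,0.0006,-0.011,0],[0,0.0006,-0.012,0],[0,0.0006,-0.012,0]])

```text
time_s: 13.55
ee_pos: [538.3, 146.3, 192.7]
eef_rot: [[0.994, 0.106, -0.0], [0.106, -0.994, -0.0], [-0.0, -0.0, -1.0]]
ft_force: [0.4, 0.1, -1.5]
gripper_width: 0.22
grasp_force: 49.0
```

>>> carry_out(deltas=[[0,0,-0.001,0],[0,0,-0.002,0],[0,0,-0.003,0],[0,0,-0.004,0],[0,0,-0.005,0],[0,0,-0.006,0],[0,0,-0.007,0],[0,0,-0.008,0],[0,0,-0.008,0],[0,0,-0.008,0]])

```text
time_s: 14.55
ee_pos: [538.3, 146.3, 184.8]
eef_rot: [[0.994, 0.106, -0.0], [0.106, -0.994, -0.0], [-0.0, -0.0, -1.0]]
ft_force: [0.2, -0.1, -0.2]
gripper_width: 0.224
grasp_force: 49.0
```

Still no contact, with the tip at about z 64, inside the lower bore. Last 21 mm.

>>> carry_out(deltas=[[0,0,-0.001,0],[0,0,-0.003,0],[0,0,-0.006,0],[0,0,-0.009,0],[0,0,-0.012,0],[0,0,-0.015,0],[0,0,-0.018,0],[0,0,-0.02,0],[0,0,-0.021,0],[0,0,-0.021,0]])

```text
time_s: 15.55
ee_pos: [538.3, 146.3, 163.7]
eef_rot: [[0.994, 0.106, -0.0], [0.106, -0.994, 0.0], [-0.0, -0.0, -1.0]]
ft_force: [0.6, 0.9, -0.9]
gripper_width: 0.218
grasp_force: 49.0
```

```bash
python3 - <<'E'
from h import *
a=grab('scene'); d=grab('wrist'); st=r.get_state(); print(st['ee_pos'],st['time_s'],st['ft_force'],st['grasp_force'])
P=pts(d); k=(P[...,2]>185)&(P[...,2]<215)&(np.hypot(P[...,0]-537,P[...,1]-145)<12); print('head top z',np.median(P[k],axis=0))
o=[]
for q,p,s in((d,[537.5,145,140],50),(a,[537.5,145,90],45)):
    c=proj(q,[p])[0].astype(int)
    o.append(cv2.resize(q['img'][c[1]-s:c[1]+s,c[0]-s:c[0]+s],(400,400),interpolation=cv2.INTER_CUBIC))
cv2.imwrite('pics/w6.png',np.hstack(o))
E
```

```text
[538.47992467 146.30006206 163.95522606] 15.65 [-0.39134122  0.1480037  -0.88249986] 49.00505304336548
head top z [539.64964098 145.44891951 198.18746544]
```

View pics/w6.png

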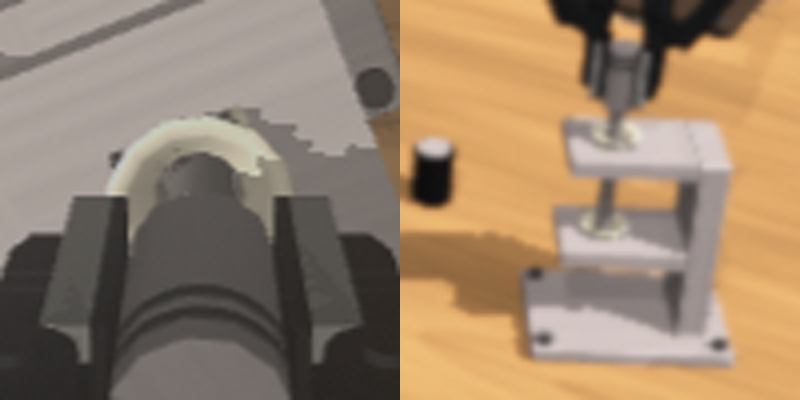

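The rod is through both bushings and centred. Its head top is at 198 mm, so the tip is at about 43 mm: 17 mm below the lower bushing, with the head 18 mm clear above the upper one. No contact force, still gripped. Handing in.

```bash
python3 -c "
from cell import r
print(r.job_done())"
```

```text
the job is handed in; nothing more can be done
None
```

Job handed in: the guide rod is gripped by its head and upright through both bushings, with its tip about 17 mm below the lower one and its head about 18 mm clear above the upper one; I saw no sign of contact with the frame on the way down, but the hand-in returned no verdict.

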